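# Pop a clipper battery out of its charger and trap it

## Robot

A 7-joint arm with a two-finger parallel gripper is mounted at the origin on the work surface. World frame = base frame: x ahead of the robot, y to its left, z up, the work surface at z = 0. Lengths are in mm, angles in rad, forces in N, time in s.
With the tool pointing down it reaches from about 400 to 900 mm from the base axis. Payload 5.6 kg.
Tool frame: the origin (TCP) lies midway between the tips of the shut fingers; the grasp point (between the pads) lies 19 mm behind it; x points along the fingers, y is the direction in which the jaws open and shut, and the axes are right-handed (so a half turn about x gives the same grasp; the last joint's range is limited). The gripper opens to 92 mm and grips with 3 to 60 N. Pads are 20 mm wide; open, the fingers measure 128 mm over their backs; the gripper's body (75 mm by 189 mm) begins 69 mm behind the grasp point.
Start: joints at [-1.301, 0.468, -0.012, 1.603, 0.006, 1.071, -0.056], TCP at [200.063, 618.454, 187.692] pointing down, gripper open.
Joint ranges: [-2.53, 2.53], [-0.31, 2.02], [-1.57, 1.55], [0.28, 2.44], [-1.29, 4.43], [0.15, 1.84], [-2.92, 2.92]. Speed limits (rad/s): [2.57, 2.57, 3.14, 3.14, 3.14, 3.14, 3.14].

## Interface

Orientations are given as a rotation vector (axis times angle).
In Python, from cell import robot, grip, kin, viewer gives the robot as it stands. Calls block until the motion is done:
- robot.movep(position, orientation): joint-space move of the TCP to a pose.
- robot.servo_line(position, feed=150, rotation=None): straight line of the TCP; rotation=None keeps the orientation; feed is the mean speed in mm/s.
- robot.goto_joints(angles): joint-space move.
- grip(opening, newtons=None): opening from 0.0 (shut) to 1.0 (fully open); newtons is the grip in N (None keeps the last); returns when the fingers have stopped.
- robot.hold(seconds).
- kin.ik(position, orientation): joint angles nearest the present ones, or None.
- robot.observe(): the state.
- viewer.read_camera(name): name is "scene" or "top" or "wrist"; returns the picture (384x512x3 uint8, red, green, blue); there is no depth.
- viewer.camera_info(name): a dict with "camera_matrix" (3x3 intrinsics, pixels), "R" (3x3) and "t" (3): a world point X has camera coordinates R X + t. Camera axes: x right, y down, z forward; pixel columns grow to the right and rows downward; lengths in mm; the calibration is good to about 2 mm. A picture is of the moment at which its call begins: read the wrist's pose just before it. camera_info takes no time and is no camera call; for the wrist camera it gives the pose at the moment of the call.
A pose or a line that the arm cannot do raises robot.IKError and nothing moves.
- robot.job_done(): hands the job in, once; it reports no verdict.
Trained networks look in the newest picture that a camera, given by its name, has taken for a name from the list of things; names that differ only in an ending like _2 or _b are one class to them, and where a whole thing is asked for, a point or a joint stands for the part that bears it (a point fixed in the world has none). Each returns a list of dicts, best first, with "confidence" (0 to 1); they miss things now and then, are a little off and sometimes report something else, mostly with a low value. They report only what shows in the picture. A call takes as long as a camera call. They do not tell look-alikes from the thing itself.
- viewer.silhouettes(name, camera): "mask" (384x512 bool, what is visible of it).
- viewer.pinpoint(name, camera): "at" ([x, y, z] in mm, in the coordinates of the camera as it stood for that picture, good to about 4 mm: a listed point, or the origin of a listed thing).
The state is a dict: "t": time; "joints": joint angles; "joint_velocities": joint speeds; "joint_torque": joint torques, N m; "tcp_pos": TCP position; "tcp_rot": TCP orientation; "contact_force": force on the tool from outside, world axes, zero at the start; "wrist_torque": the same for the moment, N m; "grip_width": opening from 0.0 (shut) to 1.0 (fully open).
Only numpy, scipy, OpenCV 4.12 (cv2) and the standard library are available. Lean on these libraries where they do the work, as an engineer would, in place of code of your own. Each camera call takes 0.05 s, during which the arm holds its last target.

## Task

Pop the taller of the two battery packs out of the clipper charger: press the release key beside its bay down with one fingertip, and trap the pack with the other finger as it springs out, once it is off its contacts but before it is halfway out of its bay. Do not pinch or lift anything, and leave the other pack and the things around the charger where they are. Finish while still holding: the key kept down, and the pack at rest against the finger that trapped it.

Things in the scene. Friction and masses are not known exactly. Their poses are not given: they have to be found in the camera images.
- charger: Light grey two-bay battery charger fixed on the counter, 177 mm deep, 208 wide. Origin on the counter under the middle of the bays; x from its open front (x = -90 mm) to its back (+87), y to its left, z up. Packs spring out along -x. Bay centre lines at y = +36 and -36 mm, bed 22 mm above the counter, rails and side decks (|y| 64 to 104) 34 mm, contact block behind the packs (x 45 to 87) 62 mm.
- pack_tall: The taller pack: black block 80 long (x) x 44 x 52 mm, 0.14 to 0.23 kg, origin in the middle of its underside, top 74 mm above the counter. Seated in the left or right bay (read which) at x = 0, z = 22 mm in the charger's frame. A spring presses it forward on the latch (4 N); set free it shoots out at up to 1 m/s, pushed for 40 mm (2.4 N at the end), and slides off the apron unless stopped.
- pack_low: The lower pack, same 80 x 44 mm footprint, 28 mm high, top 50 mm above the counter, latched in the other bay. Origin in the middle of its underside. To be left alone.
- bay_left_front (a point): Point on the bed of the left bay under the seated pack's front face: x = -40, y = +36, z = 22 mm in the charger's frame. From here a bare flat apron runs 50 mm forward (-x), then drops to the counter. A pack's front face is 8 mm ahead of this point when it is off its contacts, 40 mm when halfway out: a trapping finger must stand in this stretch (middle 24 mm) before the key goes down.
- bay_right_front (a point): The same for the right bay: x = -40, y = -36, z = 22 mm in the charger's frame.
- key_left_top (a point): Middle of the top of the left bay's release key, a ribbed grey thumb key 34 (x) by 30 mm (y) on the left side deck, at x = -30, y = +85 mm in the charger's frame: outside the bay, 49 mm from its centre line. Top 46 mm above the counter when up, 38 mm when fully down.
- key_right_top (a point): Middle of the top of the right bay's release key, the mirror image: x = -30, y = -85 mm in the charger's frame, top 46 mm above the counter when up, 38 mm when fully down.
- key_left (a joint): How far the left key is pressed straight down: 0 up, 0.008 m at its stop. It lets its pack go at about 6 mm. Spring-loaded: 1.5 N at the start to 4 N at the stop, plus about 1 N of latch friction; springs up when let go.
- key_right (a joint): The same for the right key.
- spray_bottle: White trigger spray bottle, 62 mm across, 180 mm tall, standing beside the charger about 0.22 m from its middle line. Origin at the middle of its foot. Bystander.
- neck_brush: Barber's neck brush standing on its metal handle, black dome 70 mm across, 150 mm tall, beside the charger about 0.22 m from its middle line, on one side or the other. Origin at the middle of its foot. Bystander.
- clipper: Hair clipper lying behind the charger, about 165 x 45 x 35 mm. Origin on the counter under its middle. Bystander.
Not all that is in view belongs to the job. Leave any green or orange look-alike of the pack_tall alone.

How it is judged:
By the outcome, as a careful person would: the job done as asked, in the order asked, and still so for the second after the job is handed in, while the arm keeps its last pose, push and grip.
It also fails if it takes over 27 s, if anything falls off the work surface, if the arm or the gripper's body presses on something with over 40 N, if the wrist force passes 120 N, or if a joint passes its speed limit or range.

## Working session

There is one attempt and no reset: what is moved stays moved. The work goes in short steps, each a Python script; the robot and the scene stay as the last script left them, time stands still between calls to the robot, and variables do not carry over. Pictures are saved under pics/ and viewed, and the job is handed in when it is done.

```bash
ls; mkdir -p pics; python3 - <<'E'
from cell import robot, grip, kin, viewer
import cv2
for n in ("scene","top","wrist"):
    im=viewer.read_camera(n); cv2.imwrite(f"pics/{n}0.png",im[:,:,::-1])
    i=viewer.camera_info(n); print(n,i)
print(robot.observe())
E
```

```text
pics
scene {'camera_matrix': array([[439.55994891,   0.        , 262.56298328],
       [  0.        , 439.55994891, 188.4769257 ],
       [  0.        ,   0.        ,   1.        ]]), 'R': array([[-0.56879168,  0.82240868, -0.01095383],
       [ 0.69980781,  0.47691559, -0.53180875],
       [-0.43214008, -0.31015397, -0.84679364]]), 't': array([ 288.83021616, -407.94447778, 1429.07271215])}
top {'camera_matrix': array([[353.86003554,   0.        , 255.7876778 ],
       [  0.        , 353.86003554, 186.55950604],
       [  0.        ,   0.        ,   1.        ]]), 'R': array([[ 0.02217757, -0.99967505, -0.01256804],
       [-0.99050389, -0.02026452, -0.1359831 ],
       [ 0.13568422,  0.01546447, -0.99063144]]), 't': array([ 59.50083297, 614.16060137, 922.03559851])}
wrist {'camera_matrix': array([[332.54468228,   0.        , 255.8751833 ],
       [  0.        , 332.54468228, 193.94001227],
       [  0.        ,   0.        ,   1.        ]]), 'R': array([[ 0.3079842 ,  0.95139054, -0.00133359],
       [ 0.91720275, -0.29654395,  0.26608419],
       [ 0.25275451, -0.08317289, -0.96394887]]), 't': array([-648.42555822,  -29.59288135,  390.54563811])}
{'t': 0.15, 'joints': array([-1.30095389,  0.46818536, -0.01160668,  1.60339393,  0.00602659,
        1.0713844 , -0.05630631]), 'joint_velocities': array([ 0.00091138, -0.00288084,  0.0002086 , -0.00191463,  0.00198592,
        0.00177009, -0.00097705]), 'joint_torque': array([ 1.22697769e-03, -5.20944071e+01, -1.20170420e-02, -2.43979847e+01,
       -5.65455307e-02,  1.51826319e-02,  1.01275245e-04]), 'tcp_pos': array([199.96998434, 617.97948708, 186.95991629]), 'tcp_rot': array([ 0.24451919,  1.55689549, -0.24662263]), 'contact_force': array([ 0.88264461, -0.36159175, -0.20992475]), 'wrist_torque': array([-0.01557278, -0.06196553,  0.02368165]), 'grip_width': 1.0031161792888301}
```

View pics/scene0.png

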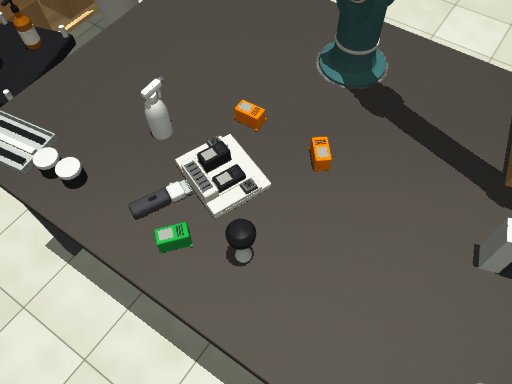

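View pics/top0.png

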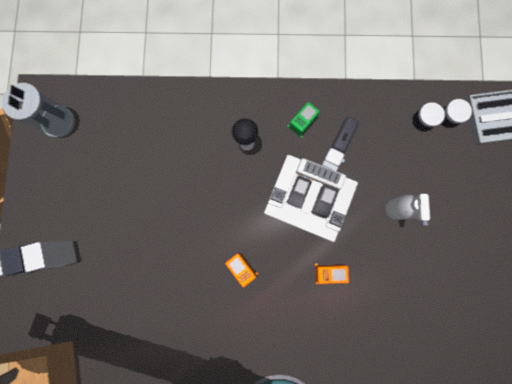

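```bash
python3 - <<'E'
from cell import robot, grip, kin, viewer
import numpy as np
for cam in ("top","scene"):
    viewer.read_camera(cam)
    i=viewer.camera_info(cam)
    for n in ("charger","pack_tall","pack_low","bay_left_front","bay_right_front","key_left_top","key_right_top","spray_bottle","neck_brush"):
        for d in viewer.pinpoint(n,cam)[:3]:
            X=np.array(d["at"]); w=i["R"].T@(X-i["t"]); p=i["camera_matrix"]@X
            print(cam,n,round(d["confidence"],2),w.round(0),(p[:2]/p[2]).round())
print(robot.observe()["t"])
E
```

```text
top charger 0.76 [591. -77.  -0.] [309. 197.]
top pack_tall 0.98 [ 576. -114.   22.] [323. 202.]
top pack_tall 0.97 [390. 108.  -1.] [241. 268.]
top pack_tall 0.9 [811. -56.  -1.] [302. 122.]
top pack_low 0.73 [601. -45.  20.] [298. 193.]
top bay_left_front 0.81 [566. -27.  20.] [292. 205.]
top bay_right_front 0.63 [538. -99.  22.] [318. 216.]
top bay_right_front 0.27 [ 579. -110.   18.] [321. 201.]
top key_left_top 0.71 [594.  10.  44.] [279. 194.]
top key_right_top 0.55 [ 529. -148.   43.] [337. 219.]
top spray_bottle 0.59 [ 563. -320.   -1.] [395. 209.]
top neck_brush 0.63 [738. 108.  -0.] [245. 145.]
scene charger 0.73 [588. -77.  -0.] [223. 176.]
scene pack_tall 0.91 [ 386. -130.    1.] [250. 121.]
scene pack_tall 0.89 [ 574. -112.   22.] [215. 162.]
scene pack_tall 0.79 [813. -60.  -1.] [173. 242.]
scene pack_low 0.7 [608. -42.  23.] [228. 183.]
scene pack_low 0.52 [586. -75.  -3.] [224. 177.]
scene pack_low 0.41 [ 565. -316.    2.] [162. 132.]
scene bay_left_front 0.9 [562. -28.  22.] [242. 174.]
scene bay_left_front 0.57 [ 748. -165.   -2.] [159. 203.]
scene bay_right_front 0.86 [535. -91.  22.] [230. 156.]
scene key_left_top 0.5 [595.  14.  48.] [248. 184.]
scene key_left_top 0.29 [ 578. -112.   20.] [214. 164.]
scene key_right_top 0.5 [ 535. -143.   46.] [214. 142.]
scene spray_bottle 0.77 [ 565. -317.    3.] [162. 132.]
scene spray_bottle 0.64 [591.  15.  49.] [249. 183.]
scene neck_brush 0.97 [745. 105.  -1.] [243. 255.]
scene neck_brush 0.22 [ 534. -145.   46.] [214. 142.]
1.15
```

Candidates for pack_tall in the top view are the black pack in the right bay (325,202), the black pack in the left bay (299,193), the orange look-alikes (241,268) and (333,273), and the green one (304,118). By the description I choose the black pack in the right bay, and I'll check that from a closer wrist view.

```bash
cat > h.py <<'E'
from cell import robot, grip, kin, viewer
import numpy as np, cv2
from scipy.spatial.transform import Rotation as Ro
def pose(C,yaw,key=(-38,-88),trap=(-74,-34),flip=1):
    Rz=np.array([[np.cos(yaw),-np.sin(yaw)],[np.sin(yaw),np.cos(yaw)]])
    k=Rz@key+C; t=Rz@trap+C
    d=(t-k); sep=np.linalg.norm(d); d=flip*d/sep
    x=np.array([0,0,-1.]); y=np.array([d[0],d[1],0]); z=np.cross(x,y)
    return (k+t)/2, Ro.from_matrix(np.c_[x,y,z]).as_rotvec(), sep
E
python3 - <<'E'
from h import *
C=np.array([589,-77.]); yaw=-np.deg2rad(21.4)
o=robot.observe(); M=Ro.from_rotvec(o["tcp_rot"]).as_matrix(); print(M.round(2))
for f in (1,-1):
    c,rv,sep=pose(C,yaw,flip=f)
    print(f,c,sep,[ (None if (q:=kin.ik([*c,z],rv)) is None else q.round(2)) for z in (200,120,38)])
E
```

```text
[[ 0.    0.31  0.95]
 [ 0.    0.95 -0.31]
 [-1.    0.    0.  ]]
1 [ 514.60339047 -113.36130484] 64.89992295835182 [array([-0.44,  0.28,  0.72,  1.93, -0.22,  1.01,  2.15]), array([-0.29,  0.37,  0.54,  1.99, -0.26,  0.84,  2.18]), array([-0.12,  0.49,  0.34,  2.03, -0.26,  0.66,  2.17])]
-1 [ 514.60339047 -113.36130484] 64.89992295835182 [array([-0.64,  0.34,  0.98,  1.94, -0.33,  1.03, -0.87]), array([-0.62,  0.5 ,  1.  ,  2.01, -0.53,  0.92, -0.69]), array([-0.49,  0.61,  0.84,  2.05, -0.66,  0.77, -0.6 ])]
```

View pics/wrist0.png

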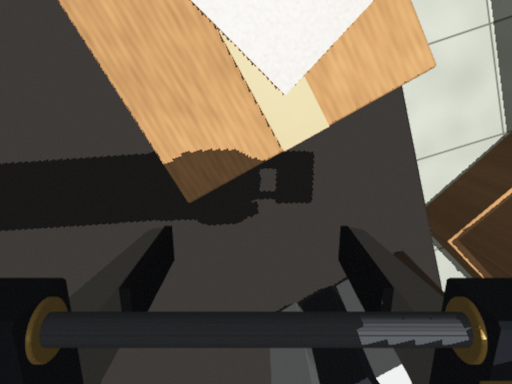

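```bash
python3 - <<'E'
from h import *
C=np.array([589,-77.]); yaw=-np.deg2rad(21.4)
c,rv,sep=pose(C,yaw)
robot.movep([*c,210],rv)
o=robot.observe(); print(o["t"],o["tcp_pos"])
i=viewer.camera_info("wrist")
im=viewer.read_camera("wrist"); cv2.imwrite("pics/wrist1.png",im[:,:,::-1])
np.savez("w1.npz",K=i["camera_matrix"],R=i["R"],t=i["t"])
for n in ("charger","pack_tall","pack_low","bay_left_front","bay_right_front","key_left_top","key_right_top"):
    for d in viewer.pinpoint(n,"wrist")[:2]:
        X=np.array(d["at"]); w=i["R"].T@(X-i["t"]); p=i["camera_matrix"]@X
        print(n,round(d["confidence"],2),w.round(0),(p[:2]/p[2]).round())
print(robot.observe()["t"], o["contact_force"])
E
```

```text
3.9583 [ 514.86436474 -112.57845132  209.91181882]
charger 0.95 [588. -72.   4.] [275. 227.]
pack_tall 0.86 [ 382. -131.    2.] [265.  48.]
pack_tall 0.83 [814. -58.   3.] [249. 369.]
pack_low 0.96 [603. -50.  28.] [290. 249.]
bay_left_front 0.84 [564. -32.  24.] [312. 222.]
key_left_top 0.73 [593.  11.  44.] [343. 257.]
key_right_top 0.57 [ 527. -147.   47.] [223. 178.]
4.3583 [ 0.22782669  0.75490655 -0.36131864]
```

View pics/wrist1.png

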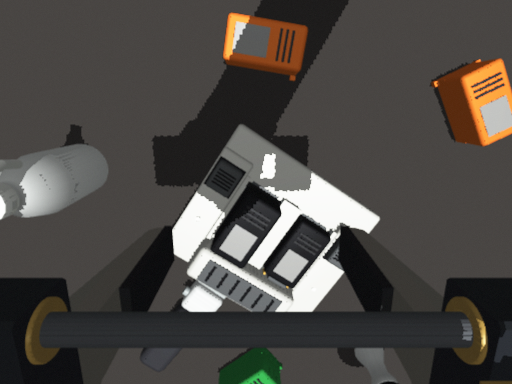

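```bash
cat > fit.py <<'E'
from h import *
from scipy.optimize import least_squares
L={"c":(0,0),"lf":(-40,36),"rf":(-40,-36),"kl":(-30,85),"kr":(-30,-85),"tall":(0,-36),"low":(0,36)}
obs=[("c",591,-77),("tall",576,-114),("low",601,-45),("lf",566,-27),("rf",538,-99),("kl",594,10),("kr",529,-148),
("c",588,-77),("tall",574,-112),("low",608,-42),("lf",562,-28),("rf",535,-91),("kl",595,14),("kr",535,-143),
("c",588,-72),("low",603,-50),("lf",564,-32),("kl",593,11),("kr",527,-147)]
def Rm(a): return np.array([[np.cos(a),-np.sin(a)],[np.sin(a),np.cos(a)]])
def f(p): return np.concatenate([Rm(p[2])@np.array(L[n])+p[:2]-(x,y) for n,x,y in obs])
s=least_squares(f,[589,-77,-.37],loss="soft_l1",f_scale=3,x_scale=[1,1,.01]); P=s.x
E
python3 - <<'E'
from fit import *
print(P[:2],np.rad2deg(P[2]), np.abs(s.fun).max())
def w(x,y,z): return np.array([*(Rm(P[2])@(x,y)+P[:2]),z])
D=np.load("w1.npz")
def draw(im,K,R,t,S,name,crop):
    im=cv2.resize(im,None,fx=S,fy=S,interpolation=cv2.INTER_CUBIC)
    def pr(X):
        q=K@(R@X+t); return tuple(int(v) for v in ((q[:2]/q[2]+.5)*S-.5).round())
    def loop(pts,col):
        for a,b in zip(pts,pts[1:]+pts[:1]): cv2.line(im,pr(w(*a)),pr(w(*b)),col,1)
    rect=lambda x0,x1,y0,y1,z:[(x0,y0,z),(x1,y0,z),(x1,y1,z),(x0,y1,z)]
    loop(rect(-90,87,-104,104,0),(0,0,255))
    loop(rect(-90,87,-104,-64,34),(255,0,255)); loop(rect(-90,87,64,104,34),(255,0,255))
    loop(rect(-47,-13,-100,-70,46),(0,255,0)); loop(rect(-47,-13,70,100,46),(0,255,0))
    loop(rect(-40,40,-58,-14,74),(0,255,255)); loop(rect(-40,40,14,58,50),(255,255,0))
    y0,y1,x0,x1=crop
    cv2.imwrite(name,im[y0:y1,x0:x1])
draw(cv2.imread("pics/wrist1.png"),D["K"],D["R"],D["t"],3,"pics/w1o.png",(330,930,420,1180))
i=viewer.camera_info("top"); draw(cv2.imread("pics/top0.png"),i["camera_matrix"],i["R"],i["t"],6,"pics/t0o.png",(900,1480,1560,2200))
E
```

```text
[588.79001141 -77.97822652] -22.267400607350638 6.181775779425834
```

View pics/w1o.png

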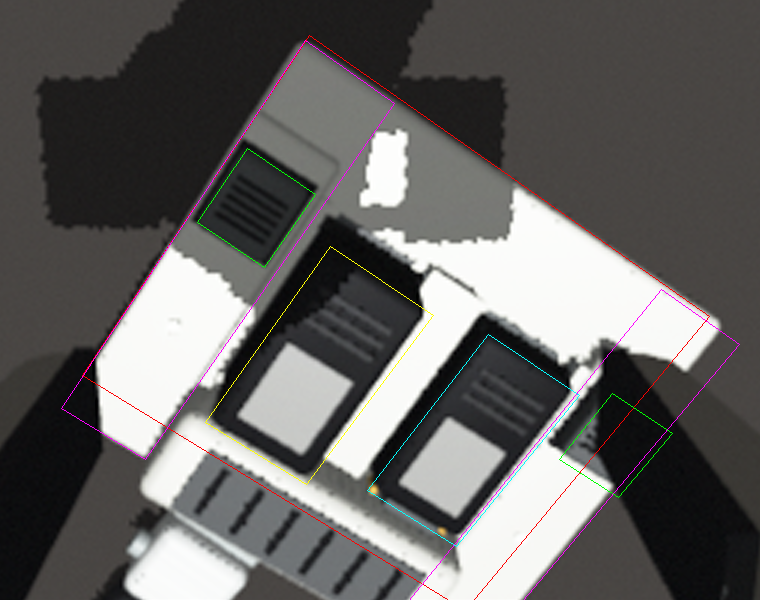

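View pics/t0o.png

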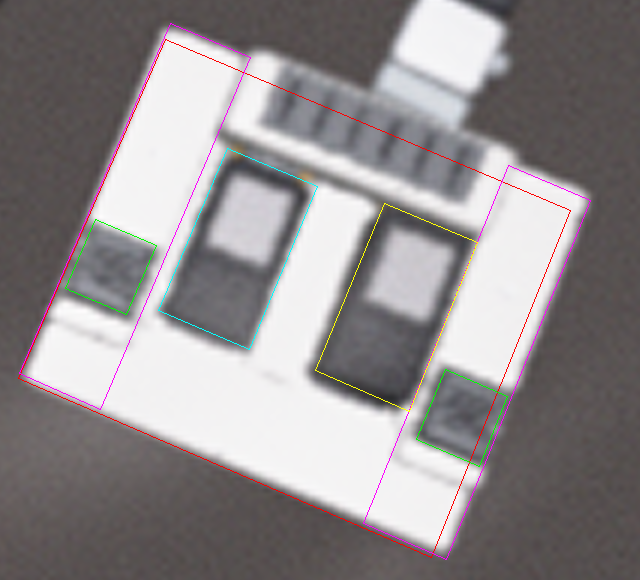

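```bash
cat > tgt.py <<'E'
from fit import *
th=np.arctan2(.555,.832)
d=np.array([-np.sin(th),np.cos(th)]); cc=np.array([-54,-63.])
c,rv,_=pose(P[:2],P[2],key=cc-30*d,trap=cc+30*d)
E
python3 - <<'E'
from tgt import *
print(c, np.rad2deg(th))
grip(0.6)
robot.servo_line([*c,62],feed=120,rotation=rv)
o=robot.observe(); print(o["t"],o["tcp_pos"],o["contact_force"],o["grip_width"],rv,o["tcp_rot"])
i=viewer.camera_info("wrist")
for n in ("wrist","scene"):
    cv2.imwrite(f"pics/{n}2.png",viewer.read_camera(n)[:,:,::-1])
im=cv2.imread("pics/scene2.png"); cv2.imwrite("pics/scene2c.png",cv2.resize(im[100:240,130:320],None,fx=4,fy=4,interpolation=cv2.INTER_CUBIC))
E
```

```text
[ 514.94446608 -115.81782794] 33.70595653819397
6.4333 [ 515.50013324 -115.92494761   62.63100162] [ 0.75634735 -0.30260619 -0.73687935] 0.5968286052223831 [-0.15675026  1.56510645  0.15675026] [-0.15688979  1.56381827  0.1566473 ]
```

View pics/wrist2.png

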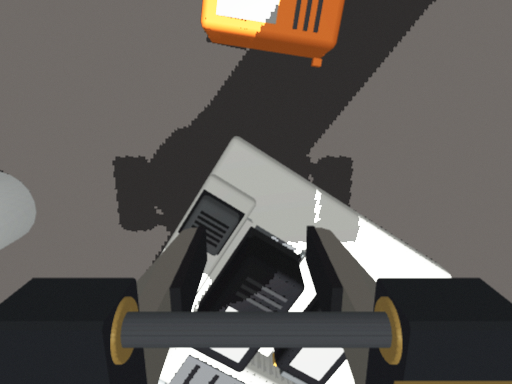

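View pics/scene2c.png

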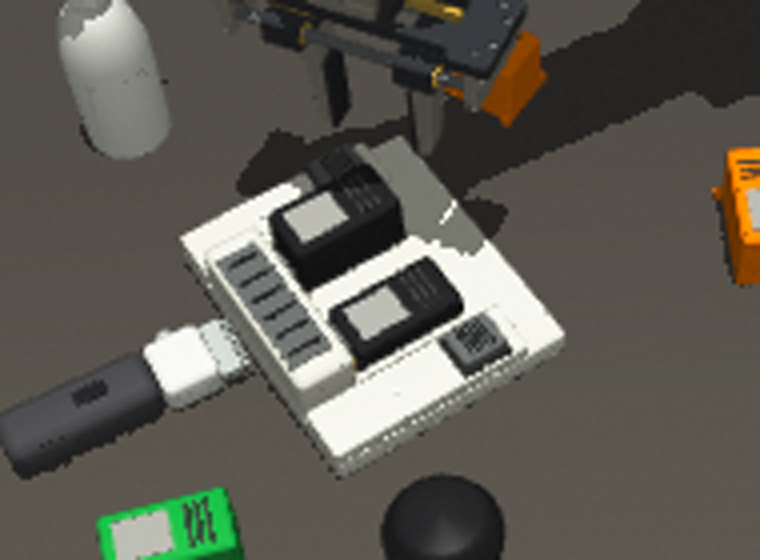

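```bash
python3 - <<'E'
from tgt import *
o=robot.observe(); T=o["tcp_pos"]; M=Ro.from_rotvec(o["tcp_rot"]).as_matrix()
for n,S,x0,y0,wd,ht in (("wrist",2.5,120,110,240,240),("scene",5,180,90,120,110)):
    i=viewer.camera_info(n); im=cv2.imread(f"pics/{n}2.png")[y0:y0+ht,x0:x0+wd]
    im=cv2.resize(im,None,fx=S,fy=S,interpolation=cv2.INTER_CUBIC)
    def pr(X):
        q=i["camera_matrix"]@(i["R"]@X+i["t"]); return tuple(int(v) for v in ((q[:2]/q[2]-(x0,y0))*S).round())
    for h,col in ((27.5,(0,0,255)),(-27.5,(0,255,0))):
        for a,b in (((0,-10),(0,10)),((0,10),(-38,10)),((0,-10),(-38,-10))):
            A=T+M@np.array([a[0],h,a[1]]);B=T+M@np.array([b[0],h,b[1]])
            cv2.line(im,pr(A),pr(B),col,1)
    w=lambda x,y,z: np.array([*(Rm(P[2])@(x,y)+P[:2]),z])
    for q in ((-30,-85,46),(-40,-36,22),(-64,-36,22),(-40,-58,74),(-40,-14,74)): cv2.drawMarker(im,pr(w(*q)),(255,255,0),0,8)
    cv2.imwrite(f"pics/{n}2o.png",im)
E
```

```text
(no output)
```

View pics/wrist2o.png

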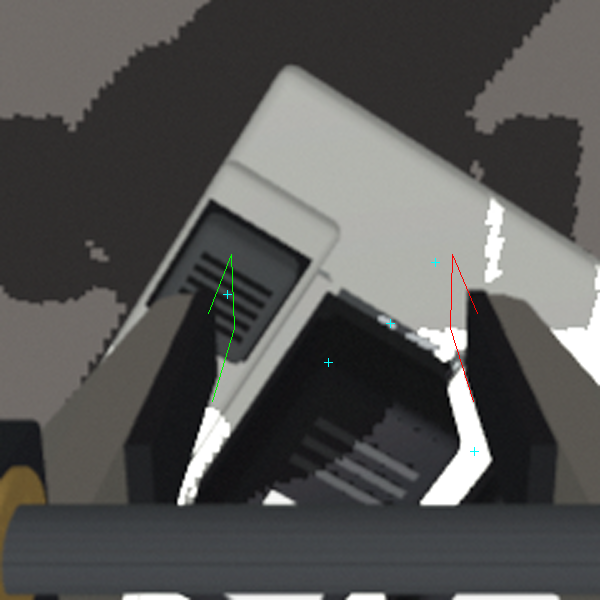

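View pics/scene2o.png

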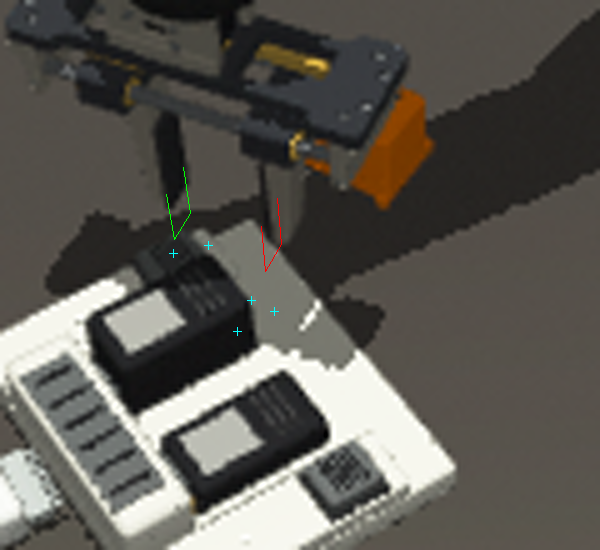

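```bash
cat > ov.py <<'E'
from tgt import *
def ov(n,src,T,M,info,S,x0,y0,wd,ht,out,off,th=8,h0=27.5,wid=10):
    im=cv2.imread(src)[y0:y0+ht,x0:x0+wd]
    im=cv2.resize(im,None,fx=S,fy=S,interpolation=cv2.INTER_CUBIC)
    def pr(X):
        q=info["camera_matrix"]@(info["R"]@X+info["t"]); return tuple(int(v) for v in ((q[:2]/q[2]+.5-(x0,y0))*S).round())
    for s,col in ((1,(0,0,255)),(-1,(0,255,0))):
        for h,cl in ((h0,col),(h0+th,(255,0,255))):
            p=[pr(T+M@np.array([a,s*h,b])) for a,b in ((-off-30,-wid),(-off,-wid),(-off,wid),(-off-30,wid))]
            cv2.polylines(im,[np.array(p)],False,cl,1)
    cv2.imwrite(out,im)
E
python3 - <<'E'
from ov import *
o=robot.observe(); T=o["tcp_pos"]; M=Ro.from_rotvec(o["tcp_rot"]).as_matrix()
ov("w","pics/wrist2.png",T,M,viewer.camera_info("wrist"),3,150,180,230,150,"pics/ow.png",27)
ov("s","pics/scene2.png",T,M,viewer.camera_info("scene"),8,195,100,60,60,"pics/os.png",27)
E
python3 -c "
import cv2,numpy as np
a=cv2.imread('pics/ow.png');b=cv2.imread('pics/os.png')
cv2.imwrite('pics/os.png',b);print(a.shape,b.shape)"
```

```text
(450, 690, 3) (480, 480, 3)
```

View pics/ow.png

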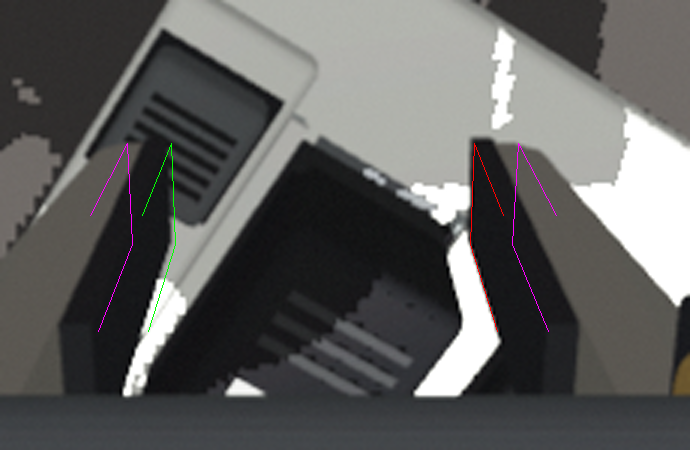

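View pics/os.png

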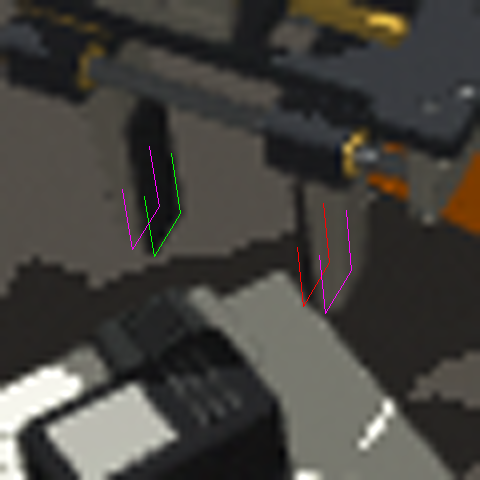

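The overlay shows the physical fingertips about 27 mm above the reported TCP: the inner pad edges line up in the wrist view, and the scene view agrees. So I'll descend in small steps, guarded by force.

```bash
python3 - <<'E'
from tgt import *
robot.servo_line([*c,52],feed=60)
b=robot.observe()["contact_force"][2]; print("base",b)
z=52
while z>22:
    z-=2.5; robot.servo_line([*c,z],feed=40)
    o=robot.observe(); f=o["contact_force"][2]-b
    print(z,round(o["tcp_pos"][2],1),round(f,2),round(o["t"],2))
    if abs(f)>2: break
cv2.imwrite("pics/scene3.png",viewer.read_camera("scene")[:,:,::-1])
cv2.imwrite("pics/wrist3.png",viewer.read_camera("wrist")[:,:,::-1])
im=cv2.imread("pics/scene3.png"); cv2.imwrite("pics/scene3c.png",cv2.resize(im[100:200,170:270],None,fx=6,fy=6,interpolation=cv2.INTER_CUBIC))
E
```

```text
base 0.14425918765190154
49.5 49.4 -0.02 7.1
47.0 46.9 0.11 7.35
44.5 44.3 -0.2 7.6
42.0 41.8 -0.53 7.85
39.5 39.3 -0.15 8.1
37.0 36.8 0.04 8.35
34.5 34.4 0.1 8.6
32.0 31.8 -0.04 8.85
29.5 29.3 -0.93 9.1
27.0 26.8 -1.0 9.35
24.5 24.3 -0.33 9.6
22.0 21.8 0.26 9.85
```

View pics/scene3c.png

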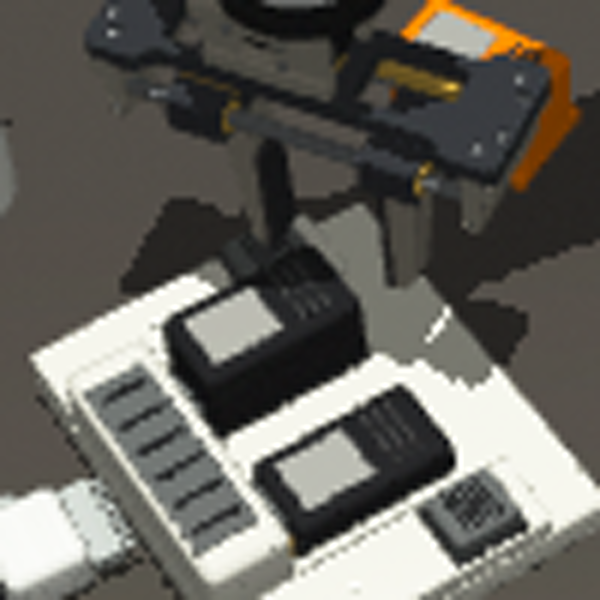

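View pics/wrist3.png

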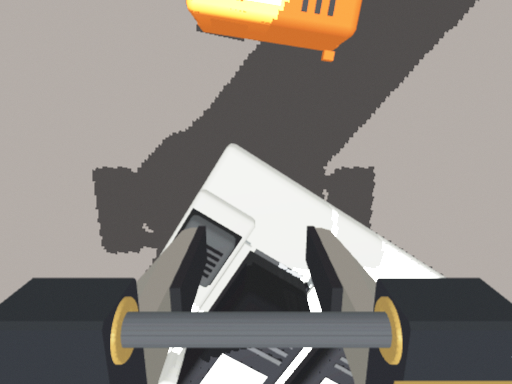

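```bash
python3 - <<'E'
from ov import *
o=robot.observe(); T=o["tcp_pos"]; M=Ro.from_rotvec(o["tcp_rot"]).as_matrix()
i=viewer.camera_info("wrist")
ov("w","pics/wrist3.png",T,M,i,5,155,190,160,110,"pics/ow3.png",27)
im=cv2.imread("pics/ow3.png")
def pr(X):
    q=i["camera_matrix"]@(i["R"]@X+i["t"]); return tuple(int(v) for v in ((q[:2]/q[2]+.5-(155,190))*5).round())
w=lambda x,y,z: np.array([*(Rm(P[2])@(x,y)+P[:2]),z])
for R in ([(-47,-100,46),(-13,-100,46),(-13,-70,46),(-47,-70,46)],[(-40,-58,74),(40,-58,74),(40,-14,74),(-40,-14,74)]):
    cv2.polylines(im,[np.array([pr(w(*q)) for q in R])],True,(255,255,0),1)
cv2.polylines(im,[np.array([pr(w(*q)) for q in ((-48,-58,22),(-48,-14,22),(-80,-14,22),(-80,-58,22))])],True,(0,255,255),1)
cv2.imwrite("pics/ow3.png",im)
E
```

```text
(no output)
```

View pics/ow3.png

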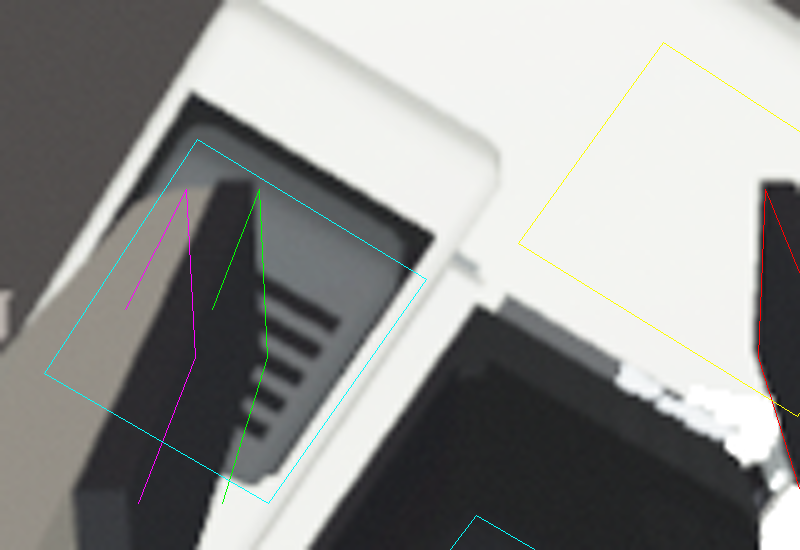

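```bash
python3 - <<'E'
from tgt import *
c=c+Rm(P[2])@np.array([-2.5,0])
robot.servo_line([*c,22],feed=40)
b=robot.observe()["contact_force"]; z=22
while z>4:
    z-=1; robot.servo_line([*c,z],feed=25)
    o=robot.observe(); f=o["contact_force"]-b
    print(z,o["tcp_pos"].round(1),f.round(1),round(o["t"],2))
    if f[2]>9 or np.linalg.norm(f)>25: break
cv2.imwrite("pics/scene4.png",viewer.read_camera("scene")[:,:,::-1])
cv2.imwrite("pics/wrist4.png",viewer.read_camera("wrist")[:,:,::-1])
im=cv2.imread("pics/scene4.png"); cv2.imwrite("pics/scene4c.png",cv2.resize(im[100:200,170:270],None,fx=6,fy=6,interpolation=cv2.INTER_CUBIC))
E
```

```text
21 [ 512.6 -114.9   21. ] [0.1 0.5 1.3] 10.45
20 [ 512.6 -114.9   19.9] [-1.3  0.1  0.8] 10.7
19 [ 512.8 -114.9   19.1] [-0.5  0.4  1.6] 10.95
18 [ 512.7 -114.9   18. ] [-0.1  0.2  2. ] 11.2
17 [ 512.7 -114.9   17. ] [-0.5 -0.5  3. ] 11.45
16 [ 512.7 -114.9   16. ] [-0.2 -0.1  2.3] 11.7
15 [ 512.7 -114.9   15. ] [ 0.2 -0.5  3.5] 11.95
14 [ 511.6 -114.4   13.7] [-3.3  0.9  5. ] 12.2
13 [ 511.7 -114.4   12.7] [-4.4  1.8  4.9] 12.45
12 [ 511.7 -114.4   11.7] [-4.8  1.7  4.7] 12.7
11 [ 511.8 -114.4   11.4] [-7.8  2.9 13. ] 12.95
```

View pics/scene4c.png

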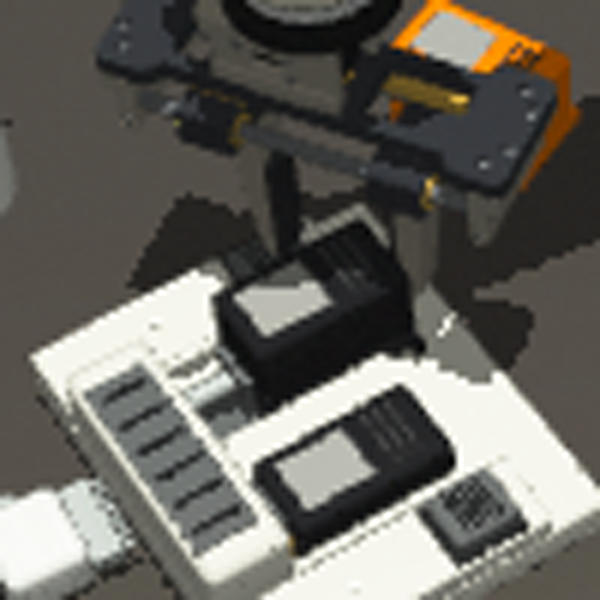

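View pics/wrist4.png

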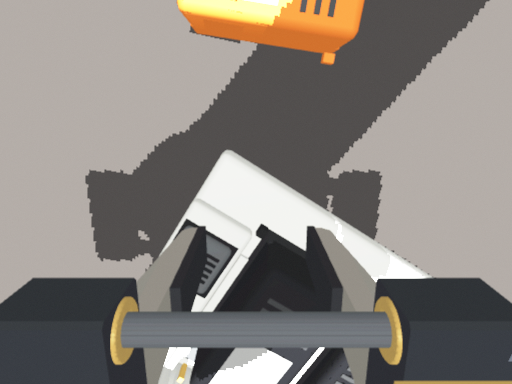

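```bash
python3 - <<'E'
from tgt import *
robot.hold(0.7)
o=robot.observe(); print(o["t"],o["tcp_pos"].round(1),o["contact_force"].round(1),o["joint_velocities"].round(3))
i=viewer.camera_info("scene")
im=viewer.read_camera("scene"); cv2.imwrite("pics/scene5.png",im[:,:,::-1])
for n in ("pack_tall","pack_low"):
  for d in viewer.pinpoint(n,"scene"):
    w=i["R"].T@(np.array(d["at"])-i["t"]); print(n,round(d["confidence"],2),w.round(0),"charger:",(Rm(P[2]).T@(w[:2]-P[:2])).round(0))
def pr(x,y,z):
    q=i["camera_matrix"]@(i["R"]@np.array([*(Rm(P[2])@(x,y)+P[:2]),z])+i["t"]); return q[:2]/q[2]
S=8;x0,y0=195,120
a=cv2.resize(cv2.imread("pics/scene5.png")[y0:y0+60,x0:x0+70],None,fx=S,fy=S,interpolation=cv2.INTER_CUBIC)
for dx,col in ((-8,(0,255,0)),(-20,(255,255,0)),(-40,(0,0,255))):
    p=[((pr(x+dx,y,74)+.5-(x0,y0))*S).round().astype(int) for x,y in ((-40,-58),(40,-58),(40,-14),(-40,-14))]
    cv2.polylines(a,[np.array(p)],True,col,1)
cv2.imwrite("pics/s5o.png",a)
E
```

```text
13.75 [ 511.8 -114.4   11.4] [-6.3  3.4 11.9] [ 0.    -0.001 -0.002 -0.     0.    -0.001  0.001]
pack_tall 0.89 [393. 109.  -3.] charger: [-252.   99.]
pack_tall 0.69 [ 552. -102.   22.] charger: [-25. -36.]
pack_tall 0.58 [810. -58.   1.] charger: [197. 103.]
pack_low 0.55 [605. -44.  22.] charger: [ 2. 37.]
```

View pics/s5o.png

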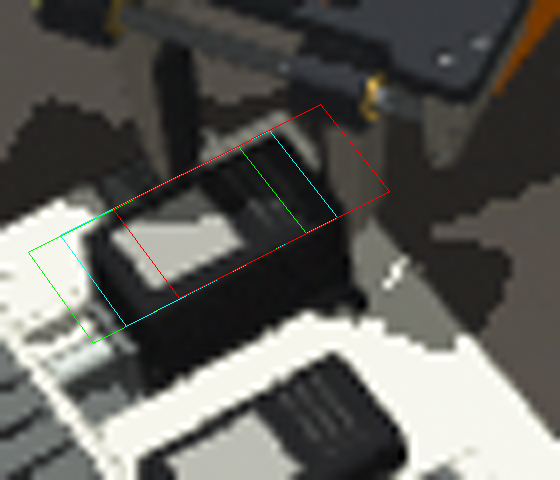

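The pack sits about 25 mm out, inside the 8 to 40 mm window. It is at rest against the finger, and the key is on its stop.

```bash
python3 -c "
from cell import robot
print(robot.job_done())"
```

```text
the job is handed in; nothing more can be done
None
```

The tall pack is out of its contacts and trapped, and I handed the job in at about 13.8 s of the 27 s allowed. The arm is still holding. I pressed the right bay's release key with one fingertip, with the other finger already standing over the apron in front of the pack.

**Last checks before handing in**
- **Pack position:** it moved about 25 mm out along its bay centre line, inside the 8 to 40 mm window. The pinpoint network gave 25 mm, and the picture overlay put it just past the 20 mm outline.
- **Pack at rest:** it pushes on the trapping finger with about 7 N. I judged this from a steady push and a still arm, not from a second picture of the pack.
- **Key:** on its stop, held down with about 12 N.
- **Other pack:** still in its bay, with the network placing it within 2 mm of its seat.
- **Bystanders:** I did not measure the bottle, brush or clipper again. The arm met no contact before it reached the key.

**What disagreed**
- **Fingertip height:** the fingertips are about 27 mm above the reported tool point. I saw this in the overlays, and a force-guarded descent confirmed it.
- **Charger pose:** the fitted charger pose and the wrist picture differed by about 2 to 4 mm. I moved the fingers 2.5 mm forward to allow for it.

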